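# Set the inspection camera to its mark, slack taken out

## Robot

A 6-joint arm with a two-finger parallel gripper is mounted at the origin on the work surface. World frame = base frame: x ahead of the robot, y to its left, z up, the work surface at z = 0. Lengths are in mm, angles in rad, forces in N, time in s.
With the tool pointing down it reaches from about 325 to 875 mm from the base axis. Payload 4.4 kg.
Tool frame: the origin (TCP) lies on the centre line of the jaws, within the pads' length; the fingertips stand ahead of it and the grasp point (between the pads) lies 6 mm ahead of it (ctrl.tcp_to_tips is the z of the fingertips in the tool frame, in mm); z points along the fingers, y is the line along which they close (so a half turn about z gives the same grasp; the last joint's range is limited). The gripper opens to 85 mm and grips with 20 to 120 N. Pads are 22 mm wide; open, the fingers measure 114 mm over their backs; the gripper's body (76 mm by 85 mm) begins 54 mm behind the grasp point. The pads swing forward as they close: fully open they stand 13 mm farther back than shut.
Start: joints at [1.012, 0.207, 1.542, -0, 1.393, -0.15], TCP at [228.049, 527.846, 256.282] pointing down, gripper open.
Joint ranges: [-2.73, 2.73], [-0.86, 2.22], [0.23, 2.46], [-1.11, 4.25], [0.08, 2.63], [-2.82, 2.82]. Speed limits (rad/s): [2.79, 2.79, 3.14, 3.14, 3.14, 3.14].

## Interface

Orientations are given as a 3x3 rotation matrix whose columns are the frame's x, y, z axes.
In Python, from plant import ctrl, sensors, optics gives the robot as it stands. Calls block until the motion is done:
- ctrl.move_ptp(position, orientation): joint-space move of the TCP to a pose.
- ctrl.move_l(position, rot=None, vel=150, threshold=None): straight line of the TCP; rot=None keeps the orientation; vel is the mean speed in mm/s. With threshold (N) it stops when the force on the tool has changed by that much, and returns True; else False.
- ctrl.set_joints(angles): joint-space move.
- ctrl.gripper_to(opening, force=None): finger opening in mm; force is the grip in N (None keeps the last); returns when the fingers have stopped.
- ctrl.hold(seconds).
- ctrl.solve_ik(position, orientation): joint angles nearest the present ones, or None.
- sensors.read_state(): the state.
- optics.grab_frame(name): name is "scene" or "top" or "wrist"; returns (picture, depth): 400x640x3 uint8, red, green, blue; 400x640 float32, mm along the optical axis (not along the pixel's ray), 0 where there is no reading.
- optics.camera_params(name): a dict with "mtx" (3x3 intrinsics, pixels), "R" (3x3) and "t" (3): a world point X has camera coordinates R X + t; the wrist camera has in their place "T_tool_cam" (4x4, takes a point from camera to tool coordinates, whose origin is the TCP and whose axes are the flange's). Camera axes: x right, y down, z forward; pixel columns grow to the right and rows downward; lengths in mm; the calibration is good to about 2 mm. A picture is of the moment at which its call begins: read the wrist's pose just before it. camera_params takes no time and is no camera call.
A pose or a line that the arm cannot do raises ctrl.MotionError and nothing moves.
- ctrl.finish_job(): hands the job in; it is judged then, once.
The state is a dict: "t": time; "q": joint angles; "qvel": joint speeds; "tau": joint torques, N m; "eef_pos": TCP position; "eef_rot": TCP orientation; "force": force on the tool from outside, world axes, zero at the start; "wrist_torque": the same for the moment, N m; "grip_width": finger opening in mm; "grasp_force": force on a finger pad.
Only numpy, scipy, OpenCV 4.12 (cv2) and the standard library are available. Lean on these libraries where they do the work, as an engineer would, in place of code of your own. Each camera call takes 0.05 s, during which the arm holds its last target. There are 200 camera calls.

## Task

The inspection camera over the circuit board has been left wound up past its mark. Crank its handwheel down (clockwise seen from above) until you feel the worn nut's slack run out and the wheel begin to drive the slide, go on three eighths of a turn from there so that the camera is below its mark, then wind back up (anticlockwise) and stop as the red line first comes to the red pointer, so that the camera hangs on the screw with no slack, and let go. The lens hangs less than a millimetre over the chip and must not touch it; leave the other things on the desk alone.

Things in the scene. Friction and masses are not known exactly. Their poses are not given: they have to be found in the camera images.
- stand: Inspection-camera stand, fixed to the desk: dark steel base plate 240 x 180 x 16 mm (-80 to +160 mm along the stand's x), aluminium column, handwheel on top, camera on the stand's +x side. Origin on the desk under the wheel's axis, z up. On its -x side the dial's small red pointer, 58 to 73 mm from the axis, up to 234 mm high.
- wheel_centre (a point): Centre of the handwheel's upper face, on its vertical axis, 232 mm above the desk. The wheel is a silver disc of 110 mm diameter (hub up to 240 mm above the desk) with black graduations and one red radial line; the crank handle stands on the red line.
- handle (a point): Middle of the upright black crank handle, 258 mm above the desk: a plain cylinder 14 mm in diameter and 48 mm tall (from 234 to 282 mm above the desk), 44 mm from the wheel's axis. It spins freely on its pin, so it can be held from above in an unturned gripper and led round the circle.
- handwheel (a joint): Wheel angle, rad, anticlockwise from above positive (raises); 0 = red line and handle at the red pointer on the stand's -x side: the mark. Starts 0.5 to 1.5, somewhere within the slack. The nut is worn: between lowering and raising the wheel turns idly by 1.3 to 4.9 rad, different each time, unknown. Idle, the handle needs about 1 N along its circle; driving the slide, up or down, 5 to 9 N.
- board: Loose circuit board, 90 x 110 mm, standing on 6 mm brass feet on the base plate under the lens, with one dark chip of 32 mm in the middle whose top is 11.5 mm above the board's origin (centre of its underside). Not to be touched.
- ram: Memory module, 133 x 34 x 8 mm, lying loose beside the stand; origin under its centre. Bystander.
- heatsink: Finned heat sink, 60 x 60 x 34 mm, loose beside the stand; origin under its centre. Bystander.
- screw_tin: Small steel bowl, 68 mm wide, 22 mm high, loose beside the stand; origin under its centre. Bystander.
- screwdriver: Screwdriver 160 mm long with a red handle, loose in front of the stand; origin under its middle. Bystander.
- mug: Blue mug, 80 mm wide, 95 mm high, loose on the desk; origin under its centre. Bystander.
- mouse: Black computer mouse, 100 x 58 x 36 mm, loose on the desk; origin under its centre. Bystander.
- camera: Camera on its slide; origin at the centre of its lens tip (15 mm wide), 90 mm from the wheel's axis on the stand's +x side. Mark height: tip 27.9 mm above the desk. It starts 0.5 mm higher: with the slack run out, 1.6 rad of wheel drive it down to the mark height, 1.25 rad more touch the chip. One turn is 2 mm; it stays put while the wheel idles.

How it is judged:
By the outcome, as a careful person would: the job done as asked, in the order asked, and still so for the second after the job is handed in, with the robot touching nothing.
It also fails if it takes over 64 s, if anything falls off the work surface, if the arm or the gripper's body presses on something with over 40 N, if the wrist force passes 120 N, or if a joint passes its speed limit or range.

## Working session

There is one attempt and no reset: what is moved stays moved. The work goes in short steps, each a Python script; the robot and the scene stay as the last script left them, time stands still between calls to the robot, and variables do not carry over. Pictures are saved under pics/ and viewed, at most 10 in all, crops included, and the job is handed in when it is done.

```bash
ls; mkdir -p pics
python3 - <<'E'
from plant import ctrl, sensors, optics
import cv2,numpy as np
for n in("top","scene"):
    p,d=optics.grab_frame(n); cv2.imwrite(f"pics/{n}0.png",p[:,:,::-1]); np.save(f"pics/{n}0.npy",d)
    c=optics.camera_params(n); print(n,c)
s=sensors.read_state(); print(s['t'],s['eef_rot'],s['force'],s['grip_width'],ctrl.tcp_to_tips)
E
```

```text
pics
top {'mtx': array([[380.17897502,   0.        , 316.15333001],
       [  0.        , 380.17897502, 202.10172156],
       [  0.        ,   0.        ,   1.        ]]), 'R': array([[ 0.01966333, -0.99966933, -0.01657066],
       [-0.99088602, -0.01727615, -0.13359053],
       [ 0.13326008,  0.01904647, -0.99089807]]), 't': array([  26.48410271,  577.2250923 , 1142.47361576])}
scene {'mtx': array([[455.5170234 ,   0.        , 323.58543471],
       [  0.        , 455.5170234 , 198.7607906 ],
       [  0.        ,   0.        ,   1.        ]]), 'R': array([[-0.05779266,  0.99823085, -0.01397093],
       [ 0.72456432,  0.03231339, -0.68844927],
       [-0.68677984, -0.04991015, -0.72514993]]), 't': array([  22.87894676, -272.50916738, 1974.37592588])}
0.1 [[-9.17994762e-01  3.96590824e-01 -1.15543844e-03]
 [ 3.96592354e-01  9.17993070e-01 -1.79663871e-03]
 [ 3.48154050e-04 -2.10754297e-03 -9.99997719e-01]] [ 0.53942046 -0.05494088 -0.02248651] 85.41812734590249 25.0
```

View pics/top0.png

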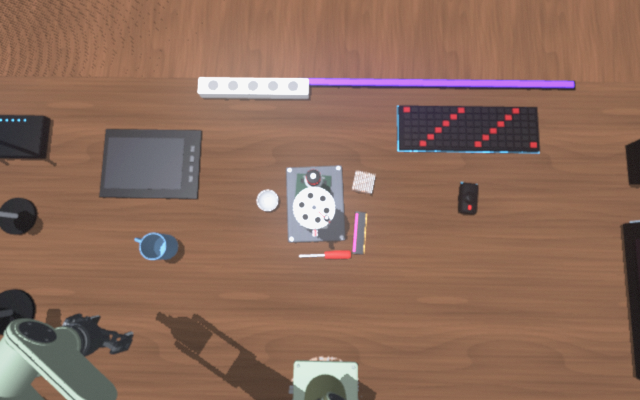

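View pics/scene0.png

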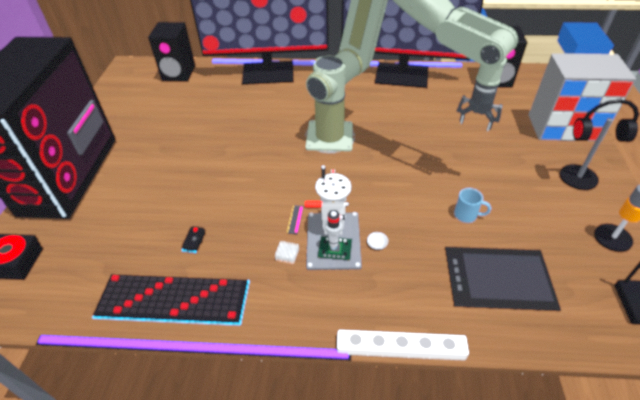

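The stand's +x points roughly along world +x. The wheel is at about (314,208) in the top view, its pointer near (315,233) and the handle near (326,217). I'll zoom in and compute positions.

```bash
cat > h.py <<'E'
from plant import ctrl, sensors, optics
import cv2,numpy as np
def onplane(n,u,v,z):
    c=optics.camera_params(n); r=c['R'].T@np.linalg.inv(c['mtx'])@[u,v,1]; o=-c['R'].T@c['t']
    return o+r*(z-o[2])/r[2]
E
python3 - <<'E'
from h import *
p=cv2.imread("pics/top0.png")[155:255,265:395]; cv2.imwrite("pics/c.png",cv2.resize(p,None,fx=6,fy=6,interpolation=cv2.INTER_CUBIC))
print(onplane("top",314,208,232),onplane("top",326,217,282),onplane("top",315,232,234))
E
```

```text
[535.16390009  38.75261429 232.        ] [507.56899741   7.68574972 282.        ] [473.05172944  34.8755768  234.        ]
```

View pics/c.png

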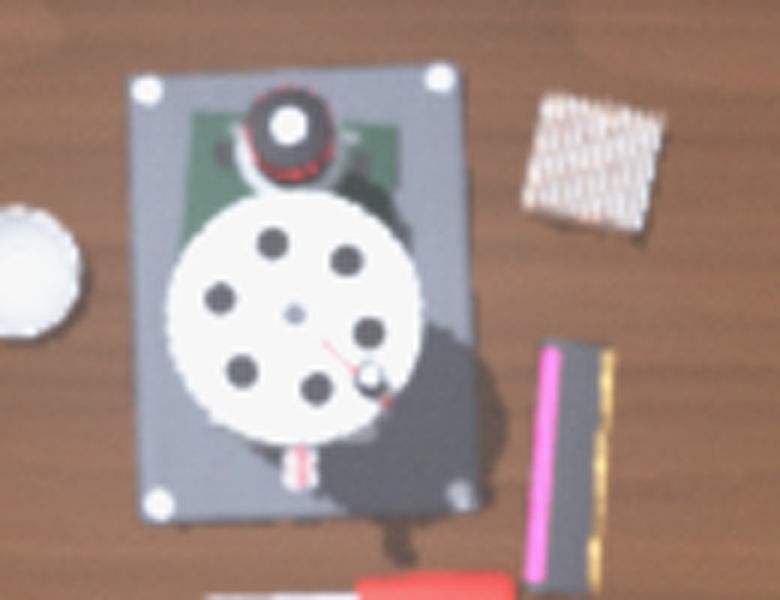

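Enlarged crop: the wheel centre is at (314,208), pointer (315,232.8) and handle top (326.7,217.7). The red line runs out to about (330,222). Next is a closer look with the wrist camera.

```bash
cat >> h.py <<'E'
R0=np.diag([-1.,1,-1])
def wplane(T,u,v,z,eef,rot):
    c=optics.camera_params("wrist"); T=c["T_tool_cam"]; r=rot@T[:3,:3]@np.linalg.inv(c['mtx'])@[u,v,1]; o=eef+rot@T[:3,3]
    return o+r*(z-o[2])/r[2]
E
python3 - <<'E'
from h import *
c=optics.camera_params("wrist"); T=c["T_tool_cam"]; print(c)
# camera centre ray through wheel at z=232, TCP z=430
r=R0@T[:3,2]; o=R0@T[:3,3]; z=440
p=np.array([530,37,232])-o-r*(232-z-o[2])/r[2]; p[2]=z; print(p)
ctrl.move_ptp(p,R0); ctrl.hold(.2)
s=sensors.read_state(); im,d=optics.grab_frame("wrist"); cv2.imwrite("pics/w1.png",im[:,:,::-1])
np.savez("pics/w1.npz",e=s['eef_pos'],r=s['eef_rot'],d=d); print(s['t'],s['q'],s['eef_pos'],s['force'])
E
```

```text
{'mtx': array([[278.57070854,   0.        , 320.54498448],
       [  0.        , 278.57070854, 197.86922795],
       [  0.        ,   0.        ,   1.        ]]), 'T_tool_cam': array([[ 2.02240584e-04, -9.65716815e-01, -2.59597751e-01,
         6.63160080e+01],
       [ 9.99999766e-01,  3.65117307e-04, -5.79201421e-04,
        -1.09454041e-01],
       [ 6.54128184e-04, -2.59597573e-01,  9.65716663e-01,
        -1.18752036e+02],
       [ 0.00000000e+00,  0.00000000e+00,  0.00000000e+00,
         1.00000000e+00]])}
[508.48062421  37.30542792 440.        ]
2.4333 [-9.54963054e-02 -1.25318210e-02  1.41082588e+00  8.61648402e-05
  1.74384403e+00 -1.66741505e+00] [508.40882615  37.92007092 439.71626353] [-0.0174868   0.46821002 -0.75424688]
```

View pics/w1.png

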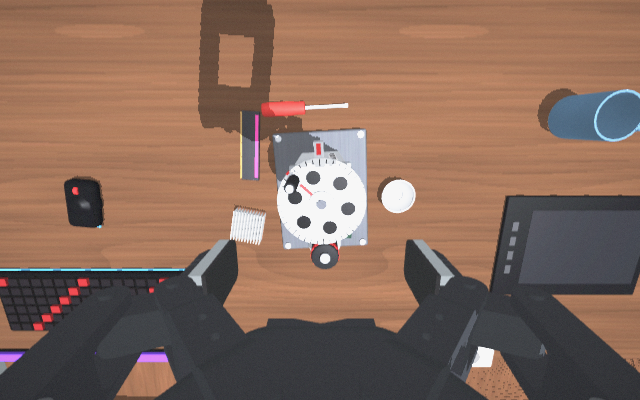

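The wheel's hub is at about (321,204), the pointer at (319,150) and the handle at (290,186). I'll enlarge this.

Run:
```python
from h import *
p=cv2.imread("pics/w1.png")[130:250,265:385]; cv2.imwrite("pics/c2.png",cv2.resize(p,None,fx=5,fy=5,interpolation=cv2.INTER_CUBIC))
```

```text
(no output)
```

View pics/c2.png

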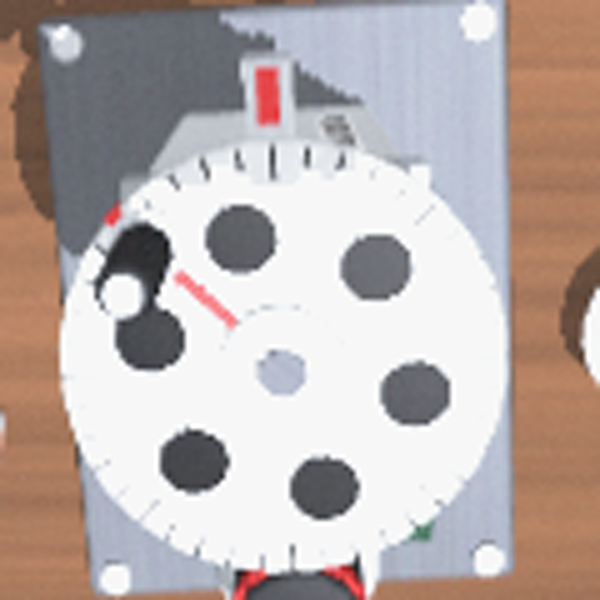

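Run:
```python
from h import *
f=np.load("pics/w1.npz")
def P(u,v,z): return wplane(0,265+(u+.5)/5-.5,130+(v+.5)/5-.5,z,f['e'],f['r'])
for n,a in dict(hub=(281,372,240),disc=(284,355,232),ptr=(267,95,234),ptrin=(269,123,234),ptrout=(265,70,234),red1=(235,323,232),red2=(178,275,232),rim=(112,214,232),top=(124,297,282)).items(): print(n,P(*a).round(1))
h=P(281,372,240)
g=lambda v:np.arctan2(v[1],v[0])
pa=g(P(267,95,234)-h)
for a in [(178,275,232),(112,214,232),(124,297,282)]:
    v=P(*a)-h; print(np.hypot(*v[:2]),(g(v)-pa+np.pi)%(2*np.pi)-np.pi)
s=lambda a,b:g(P(*b)-P(*a))
print("yaw",pa, "screws", s((115,578,16),(66,43,16)),s((489,560,16),(478,20,16)))
print("top cam",onplane("top",265+293/6,155+314/6,240),onplane("top",315,232.8,234),onplane("top",265+370/6,155+376/6,282))
```

```text
hub [535.1  38.3 240. ]
disc [533.1  39.  232. ]
ptr [470.4  35.  234. ]
ptrin [476.8  35.4 234. ]
ptrout [464.7  34.5 234. ]
red1 [525.1  27.1 232. ]
red2 [513.2  13.6 232. ]
rim [498.5  -1.8 232. ]
top [507.    6.2 282. ]
32.98010908821301 0.7958578624945853
54.27595542556285 0.7797773822098018
42.62508229261015 0.799204961302665
yaw -3.090207879595884 screws -3.086451533853279 -3.0825965322116473
top cam [535.93180089  39.01917343 240.        ] [471.00566455  34.83450125 234.        ] [505.96078604   6.02812005 282.        ]
```

Consensus from both cameras: wheel centre (535.2,38.4), stand yaw about 0.054, wheel angle about 0.79. Now I'll grasp the handle and read the forces.

```bash
cat >> h.py <<'E'
C=np.array([535.2,38.4]); PA=-3.087; Z=270.
def pos(th,r=44.,c=C): a=PA+th; return np.array([c[0]+r*np.cos(a),c[1]+r*np.sin(a),Z])
def meas(c=C):
    s=sensors.read_state(); v=s['eef_pos'][:2]-c; r=np.hypot(*v); u=v/r; t=np.array([-u[1],u[0]])
    return (np.arctan2(v[1],v[0])-PA+np.pi)%(2*np.pi)-np.pi, r, u, t, s
E
python3 - <<'E'
from h import *
p=pos(.79); ctrl.gripper_to(40,50)
ctrl.move_ptp(p+[0,0,60],R0); ctrl.move_l(p,R0,vel=80); ctrl.hold(.3)
s=sensors.read_state(); b=s['force']; print(s['t'],b,s['eef_pos'])
np.save("bias.npy",b)
ctrl.gripper_to(10,50); ctrl.hold(.2)
th,r,u,t,s=meas(); f=(s['force']-b); print(s['t'],th,r,f,f[:2]@u,f[:2]@t,s['grip_width'],s['grasp_force'])
for k in range(3):
    ctrl.move_l(pos(.79-.06*(k+1)),vel=30)
    th,r,u,t,s=meas(); f=(s['force']-b); print(s['t'],th,r,f,f[:2]@u,f[:2]@t)
E
```

```text
4.725 [-0.38629302  0.25006946  0.26731278] [506.2237444    5.45697192 270.46011709]
5.2833 0.7922864981857383 43.6908927951018 [1.4251881 2.2794082 1.6425319] -2.65170854812104 -0.4419328211564675 12.721464732967311 48.6634236574173
5.5333 0.7278774237104075 43.7228124701936 [2.34534295 1.88441488 1.58181753] -2.9918319629929573 0.3171663965538919
5.7833 0.666538910200285 43.75514298553864 [2.26693461 2.0089469  2.15496435] -3.0289788879656907 -0.012128379215986853
6.0333 0.6058075914624514 43.76569004117336 [1.6543048  2.90870517 3.76977111] -3.090777592868424 -1.2823353766983576
```

```bash
cat >> h.py <<'E'
class Crank:
    def __init__(s,th,c): s.th=th; s.c=np.array(c,float); s.b=np.load("bias.npy"); s.log=[]
    def step(s,th,vel=50,g=.06):
        ctrl.move_l(pos(th,44.,s.c),vel=vel)
        a,r,u,t,st=meas(); f=(st['force']-s.b)[:2]
        a+=2*np.pi*round((s.th-a)/(2*np.pi)); s.th=th
        s.c=s.c+np.clip(g*(f@u),-.3,.3)*u
        s.log.append((st['t'],th,a,f@u,f@t,(st['force']-s.b)[2])); return f@t,a
    def show(s):
        for l in s.log: print(*np.round(l,2))
        print("c",s.c, sensors.read_state()['grasp_force'])
E
python3 - <<'E'
from h import *
k=Crank(.61,C); th=.61; hits=0
while th>-3.7 and hits<2:
    th-=.1; ft,a=k.step(th); hits=hits+1 if ft>3.2 else 0
k.show()
E
```

```text
6.28 0.51 0.5 -2.73 -1.36 1.74
6.53 0.41 0.4 -3.24 -0.52 4.04
6.78 0.31 0.3 -1.26 -0.22 5.23
7.03 0.21 0.2 -1.06 -0.16 6.0
7.28 0.11 0.1 -0.26 -0.66 5.2
7.53 0.01 -0.0 -1.07 -1.62 5.42
7.78 -0.09 -0.1 -0.76 -0.62 5.66
8.03 -0.19 -0.2 -0.04 -1.68 5.33
8.28 -0.29 -0.3 0.25 -0.38 6.15
8.53 -0.39 -0.4 -0.51 -0.1 5.7
8.78 -0.49 -0.5 -0.28 0.14 5.7
9.03 -0.59 -0.6 -0.26 -1.53 4.87
9.28 -0.69 -0.7 -0.22 -0.94 5.39
9.53 -0.79 -0.8 1.29 -2.05 6.48
9.78 -0.89 -0.9 0.44 -0.26 4.45
10.03 -0.99 -1.0 -0.16 -0.82 4.88
10.28 -1.09 -1.1 0.05 -1.79 5.15
10.53 -1.19 -1.2 1.12 -0.9 4.97
10.78 -1.29 -1.29 0.41 1.52 6.08
11.03 -1.39 -1.36 -0.62 4.29 8.2
11.28 -1.49 -1.45 -0.54 6.15 8.34
c [535.73653789  38.67248909] 49.587568044662476
```

The drive engages at about -1.25 rad: the tangential force rises from about -1 N to +6 N. Next I go on 2.356 rad to -3.6.

Run:
```python
from h import *
k=Crank(-1.49,[535.74,38.67]); 
for th in np.linspace(-1.49,-3.63,16)[1:]: k.step(th)
ctrl.hold(.1); k.step(-3.63); k.show()
s=sensors.read_state(); im,d=optics.grab_frame("wrist"); cv2.imwrite("pics/w2.png",im[:,:,::-1]); print(s['eef_pos'])
```

```text
11.56 -1.63 -1.59 -0.11 6.58 7.92
11.83 -1.78 -1.73 0.13 5.61 9.29
12.11 -1.92 -1.87 0.43 5.29 10.21
12.38 -2.06 -2.01 -0.2 5.71 9.97
12.66 -2.2 -2.15 -0.16 6.58 7.8
12.93 -2.35 -2.29 0.14 5.81 8.39
13.21 -2.49 -2.43 0.48 6.49 7.49
13.48 -2.63 -2.57 1.06 5.87 7.22
13.76 -2.77 -2.71 0.91 5.87 7.25
14.03 -2.92 -2.86 0.18 5.27 6.34
14.31 -3.06 -3.0 0.58 6.07 6.82
14.58 -3.2 -3.14 1.03 5.42 5.12
14.86 -3.34 -3.28 1.09 6.91 5.49
15.13 -3.49 -3.42 1.54 6.79 4.36
15.41 -3.63 -3.57 0.17 6.57 3.95
15.76 -3.63 -3.57 0.36 6.83 4.25
c [536.15504977  38.74273175] 49.18294429779053
[576.26004063  22.52974496 270.22583143]
```

View pics/w2.png

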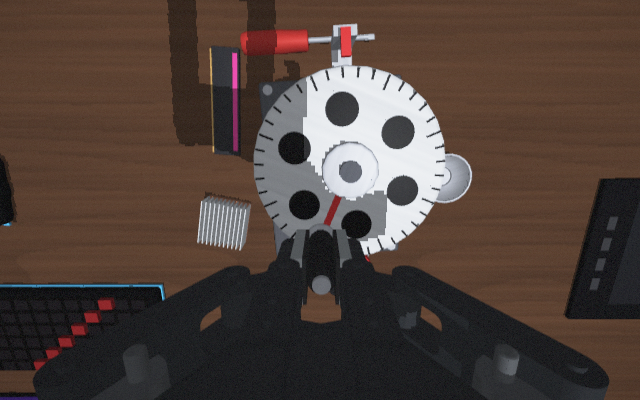

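The wheel is in clear view: hub (350,171), pointer (346,42), red line from (339,197) to (328,222). I'll compute the angle.

Run:
```python
from h import *
im=cv2.imread("pics/w2.png")
cr=im[20:250,240:460]; cv2.imwrite("pics/c3.png",cv2.resize(cr,(660,690))[:600])
cv2.imwrite("pics/c3.png",cv2.resize(im[20:240,250:460],None,fx=2.7,fy=2.7,interpolation=cv2.INTER_CUBIC))
s=sensors.read_state(); e,r=s['eef_pos'],s['eef_rot']
h=wplane(0,350,171,240,e,r); g=lambda v:np.arctan2(v[1],v[0])
q=wplane(0,346,42,234,e,r); a1=wplane(0,339,197,232,e,r); a2=wplane(0,328,222,232,e,r)
print(h,q,g(q-h)); 
for p in(a1,a2,e): print(p.round(1),np.hypot(*(p-h)[:2]),(g(p-h)-PA)%(2*np.pi)-2*np.pi)
print(g(a2-a1)-PA-2*np.pi)
```

```text
[534.98915663  38.69998884 240.        ] [470.81481494  35.47944133 234.        ] -3.0914503710812746
[551.6  33.6 232. ] 17.4168642058671 -3.4930510811660245
[567.1  27.3 232. ] 34.06996188784988 -3.536792155675637
[576.3  22.6 270.2] 44.33050833360529 -3.5690392667071453
-3.582447304348901
```

View pics/c3.png

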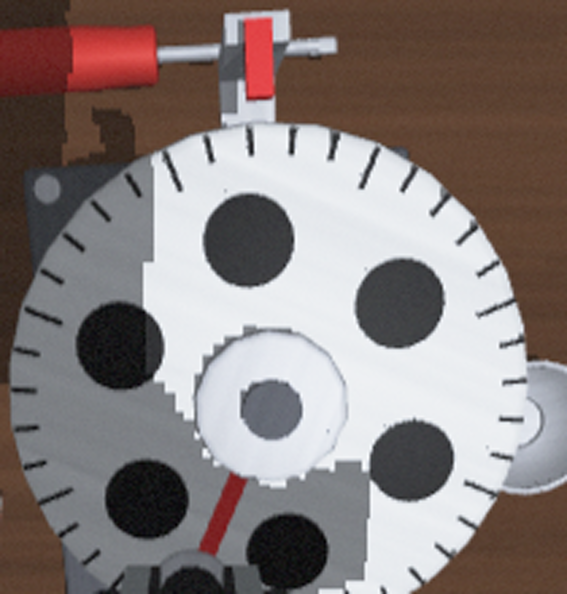

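The visual angle agrees at about -3.56. I add a small extra, then wind up through the slack to just short of the mark.

Run:
```python
from h import *
k=Crank(-3.63,[536.0,38.74]); 
k.step(-3.70); ctrl.hold(.1); k.step(-3.70)
for th in np.linspace(-3.62,-.25,20): k.step(th)
for th in (-.18,-.13): k.step(th,vel=30)
ctrl.hold(.2); k.step(-.13,g=0); k.show()
s=sensors.read_state(); im,d=optics.grab_frame("wrist"); cv2.imwrite("pics/w3.png",im[:,:,::-1]); print(s['eef_pos'],s['t'])
cv2.imwrite("pics/c4.png",cv2.resize(im[60:270,210:430,::-1],None,fx=2.8,fy=2.8,interpolation=cv2.INTER_CUBIC))
```

```text
16.06 -3.7 -3.63 0.83 6.61 3.25
16.41 -3.7 -3.63 0.86 7.65 3.05
16.66 -3.62 -3.58 0.2 4.27 5.0
16.97 -3.44 -3.42 -0.34 0.63 6.65
17.27 -3.27 -3.25 -0.06 0.99 5.55
17.58 -3.09 -3.07 -0.36 0.33 5.86
17.89 -2.91 -2.9 -0.77 0.9 5.69
18.2 -2.73 -2.72 -0.44 -1.12 4.15
18.51 -2.56 -2.54 -0.04 0.48 5.99
18.82 -2.38 -2.36 -0.37 -0.04 6.52
19.12 -2.2 -2.19 -0.84 -0.06 6.48
19.43 -2.02 -2.01 -0.2 -0.04 7.03
19.74 -1.85 -1.83 -0.57 0.16 6.67
20.05 -1.67 -1.66 -0.42 0.74 5.93
20.36 -1.49 -1.48 -0.42 0.5 6.51
20.67 -1.31 -1.31 -0.37 0.41 5.92
20.98 -1.14 -1.13 -1.33 -0.05 6.06
21.28 -0.96 -0.95 -0.46 0.78 5.64
21.59 -0.78 -0.78 -1.5 0.65 6.7
21.9 -0.6 -0.61 -0.91 -0.29 5.55
22.21 -0.43 -0.47 -1.23 -5.18 4.09
22.52 -0.25 -0.3 -0.9 -6.1 3.66
22.77 -0.18 -0.24 -0.57 -6.34 5.82
23.02 -0.13 -0.19 -0.92 -6.86 6.71
23.47 -0.13 -0.19 0.44 -7.5 6.39
c [536.32182982  38.25689886] 49.56726014614105
[491.70530247  44.48431938 270.20115161] 23.4667
```

View pics/c4.png

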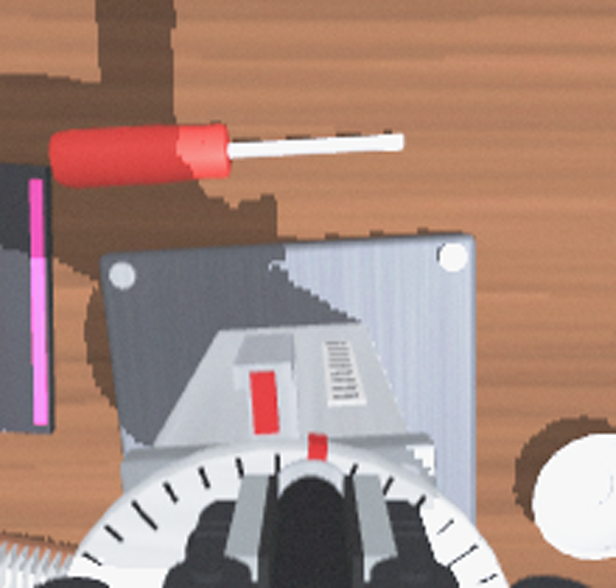

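Raising engagement was felt at about -0.6 rad. In the crop, the red rim line at (317,447) is just short of the pointer, whose red bar runs from (263,372) to (266,433). I'll compute the remaining angle.

```bash
cat >> h.py <<'E'
g=lambda v:np.arctan2(v[1],v[0])
def crop(u,v,z,e,r,o=(210,60),k=2.8): return wplane(0,o[0]+(u+.5)/k-.5,o[1]+(v+.5)/k-.5,z,e,r)
E
python3 - <<'E'
from h import *
s=sensors.read_state(); e,r=s['eef_pos'],s['eef_rot']
rim=crop(317.5,447,232,e,r); po=crop(263,372,234,e,r); pi=crop(265.5,433,234,e,r)
h=np.array([535.1,38.5,0])
print(rim,po,pi,g(pi-po))
for p in(rim,po,pi,e): print(np.hypot(*(p-h)[:2]), (g(p-h)-PA+np.pi)%(2*np.pi)-np.pi)
# screws: yaw check
print(g(crop(122,275,16,e,r)-crop(453,257,16,e,r)))
E
```

```text
[480.80583316  46.35924712 232.        ] [463.87773842  35.11723493 234.        ] [477.00726519  35.45171768 234.        ] 0.025470104218792068
54.86004299653766 -0.1983472177515786
71.30255005319566 -0.007132424848502961
58.17265562705537 -0.0021680389016141
43.78661711601305 -0.19181714812785167
-1.5158497019488348
```

Run:
```python
from h import *
k=Crank(-.13,[536.32,38.26]); 
for th in (-.04,.035): k.step(th,vel=25,g=0)
ctrl.hold(.3); k.step(.035,g=0); k.show()
s=sensors.read_state(); im,d=optics.grab_frame("wrist"); print(s['eef_pos'],s['t'])
cv2.imwrite("pics/c5.png",cv2.resize(im[130:250,240:400,::-1],None,fx=5,fy=5,interpolation=cv2.INTER_CUBIC))
```

```text
23.82 -0.04 -0.1 0.48 -7.63 5.32
24.11 0.04 -0.03 -0.06 -7.24 5.87
24.66 0.04 -0.03 0.77 -7.37 6.66
c [536.32  38.26] 49.680683612823486
[491.37879178  37.27756545 270.18004921] 24.6583
```

View pics/c5.png

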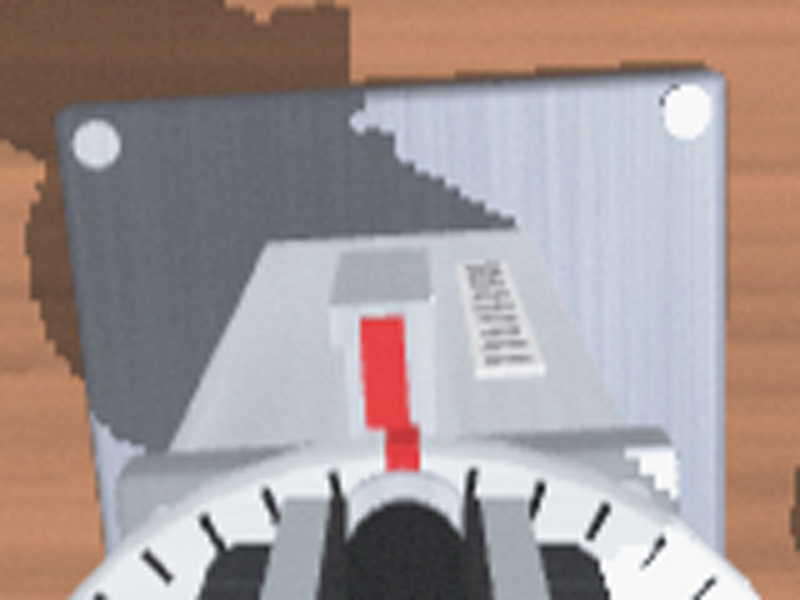

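The rim line (centre x=403) is 14 crop px short of the pointer (389), which is about 0.028 rad. I nudge by that, unload the arm elastically, and check.

Run:
```python
from h import *
k=Crank(.035,[536.32,38.26]); 
k.step(.064,vel=15,g=0); ctrl.hold(.3); k.step(.064,g=0)
s=sensors.read_state(); im,d=optics.grab_frame("wrist")
for th in (.044,.029): k.step(th,vel=15,g=0)
ctrl.hold(.2); k.step(.029,g=0); k.show(); print(s['eef_pos'],sensors.read_state()['eef_pos'])
cv2.imwrite("pics/c6.png",cv2.resize(im[170:230,280:360,::-1],None,fx=6,fy=6,interpolation=cv2.INTER_CUBIC))
```

```text
24.96 0.06 -0.0 0.24 -7.98 7.75
25.51 0.06 -0.0 0.81 -7.55 7.33
25.81 0.04 -0.01 0.67 -5.06 5.32
26.06 0.03 -0.02 -0.42 -5.04 5.73
26.51 0.03 -0.02 -0.46 -4.78 8.29
c [536.32  38.26] 49.616732597351074
[491.42118132  36.107398   270.15712244] [491.36276541  36.86028595 270.20331779]
```

View pics/c6.png

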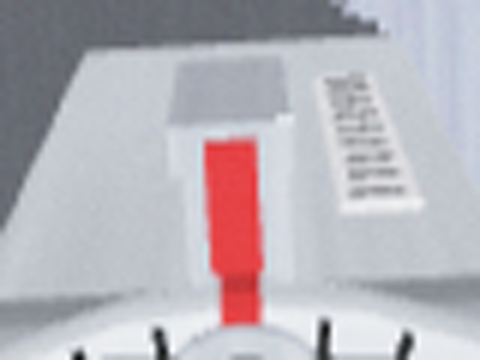

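The line is at 241 against the pointer's 238, so within 0.005 rad. I'm at the picture limit, so the remaining checks use red-mask numbers while I unload further.

```bash
cat >> h.py <<'E'
def redline(x0=290,x1=350,y0=180,y1=235):
    s=sensors.read_state(); im,_=optics.grab_frame("wrist"); p=im.astype(int)
    m=(p[...,0]>120)&(p[...,1]<100)&(p[...,2]<100)
    e,r=s['eef_pos'],s['eef_rot']; out=[]
    for v in range(y0,y1):
        u=np.flatnonzero(m[v,x0:x1])+x0
        if len(u)>=3:
            w=wplane(0,u.mean(),v,233,e,r); out.append((v,u.min(),u.max(),round(w[0],1),round(w[1],2),round((g(w[:2]-[535.1,38.5])-PA+np.pi)%(2*np.pi)-np.pi,4)))
    return out
E
python3 - <<'E'
from h import *
for l in redline(): print(*l)
k=Crank(.029,[536.32,38.26])
for th in (.014,.0): k.step(th,vel=15,g=0)
ctrl.hold(.2); k.step(.0,g=0); k.show(); print(sensors.read_state()['eef_pos'])
for l in redline(): print(*l)
E
```

```text
194 313 320 464.6 34.81 -0.0023
195 313 320 465.2 34.81 -0.0019
196 313 320 465.8 34.81 -0.0014
197 313 320 466.4 34.81 -0.0009
198 313 320 467.0 34.81 -0.0004
199 313 320 467.6 34.81 0.0001
200 313 320 468.2 34.8 0.0006
201 313 321 468.8 35.09 -0.0033
202 314 321 469.4 35.38 -0.0072
203 314 321 470.0 35.38 -0.0067
204 314 321 470.6 35.38 -0.0063
205 314 321 471.2 35.38 -0.0058
206 314 321 471.8 35.38 -0.0053
207 314 321 472.4 35.38 -0.0048
208 314 321 473.0 35.38 -0.0043
209 314 321 473.7 35.38 -0.0038
210 314 321 474.3 35.37 -0.0033
211 314 321 474.9 35.37 -0.0027
212 314 321 475.5 35.37 -0.0022
213 314 321 476.1 35.37 -0.0016
214 314 321 476.7 35.37 -0.001
215 317 322 477.4 36.55 -0.0208
216 317 322 478.0 36.55 -0.0204
217 317 322 478.6 36.55 -0.0201
218 317 322 479.2 36.55 -0.0197
219 317 322 479.9 36.55 -0.0193
220 317 322 480.5 36.55 -0.0189
221 317 322 481.1 36.55 -0.0185
222 317 322 481.7 36.55 -0.0181
223 317 322 482.4 36.49 -0.0165
26.81 0.01 -0.03 0.35 -5.49 6.79
27.06 0.0 -0.04 -0.73 -3.45 7.91
27.51 0.0 -0.04 -0.67 -3.95 8.29
c [536.32  38.26] 49.602999687194824
[491.378
[... 283 characters left out ...]
.0024
202 312 319 469.4 35.04 -0.0019
203 312 319 470.0 35.03 -0.0014
204 312 319 470.6 35.03 -0.0008
205 312 319 471.2 35.03 -0.0003
206 312 320 471.9 35.32 -0.0043
207 312 320 472.5 35.32 -0.0038
208 313 320 473.1 35.61 -0.008
209 313 320 473.7 35.61 -0.0075
210 313 320 474.3 35.6 -0.007
211 313 320 474.9 35.6 -0.0065
212 313 320 475.5 35.6 -0.006
213 313 320 476.1 35.6 -0.0054
214 313 320 476.8 35.6 -0.0049
215 317 322 477.4 37.36 -0.0349
216 318 323 478.0 37.95 -0.045
217 318 323 478.6 37.95 -0.0449
218 318 323 479.3 37.96 -0.0448
219 318 323 479.9 37.96 -0.0447
220 318 323 480.5 37.96 -0.0446
221 318 323 481.1 37.96 -0.0445
222 318 323 481.8 37.96 -0.0444
223 318 323 482.4 38.02 -0.0455
```

The wheel springs back slightly as I unload, because the nut contact is elastic. I'll reload to a hair past the line so that it rests nearer the mark once released, then unload while watching the line.

```bash
cat >> h.py <<'E'
def lineang():
    o=redline(); P=np.mean([l[5] for l in o if 203<=l[0]<=213]); L=np.mean([l[5] for l in o if 217<=l[0]<=222]); return round(L-P,4)
E
python3 - <<'E'
from h import *
k=Crank(0,[536.32,38.26])
k.step(.05,vel=15,g=0);k.step(.088,vel=15,g=0);ctrl.hold(.2);k.step(.088,g=0); print("loaded",lineang())
for th in (.06,.03,0,-.03): 
    k.step(th,vel=20,g=0);ctrl.hold(.1);k.step(th,g=0); print(th,lineang())
k.show()
E
```

```text
loaded 0.018
0.06 0.0066
0.03 -0.0061
0 -0.0278
-0.03 -0.0485
27.86 0.05 -0.01 -0.71 -6.67 7.12
28.12 0.09 0.02 0.9 -6.86 8.21
28.57 0.09 0.02 1.13 -6.89 6.58
28.87 0.06 0.01 -0.44 -5.03 6.3
29.22 0.06 0.01 0.01 -4.91 7.43
29.52 0.03 -0.01 -0.4 -2.8 7.35
29.87 0.03 -0.01 -0.78 -3.51 6.6
30.17 0.0 -0.03 0.35 -2.95 6.73
30.52 0.0 -0.03 -0.14 -3.23 6.25
30.82 -0.03 -0.05 -0.3 -1.31 6.95
31.17 -0.03 -0.05 1.24 -1.59 6.35
c [536.32  38.26] 49.59201157093048
```

Run:
```python
from h import *
ctrl.gripper_to(30); ctrl.hold(.3); print("open",lineang())
p=sensors.read_state()['eef_pos']; ctrl.move_l(p+[0,0,70],vel=100); ctrl.hold(.3)
s=sensors.read_state(); print(s['t'],s['force'],s['eef_pos'])
for l in redline(270,370,100,260): print(*l)
```

```text
open -0.073
33.025 [-0.2440443   0.11062413 -0.69384724] [492.065827    37.1062268  339.29726369]
106 271 299 413.0 15.41 0.1323
107 272 300 413.7 12.12 0.1594
108 270 300 414.4 9.82 0.1787
109 270 350 415.2 13.07 0.1544
110 270 335 415.9 12.41 0.1609
111 270 322 416.7 20.77 0.094
112 270 302 417.4 7.02 0.2067
113 270 275 418.1 0.03 0.2631
114 270 275 418.9 -0.0 0.2653
115 270 301 419.6 3.12 0.2427
116 270 301 420.4 3.04 0.2452
117 270 301 421.1 3.01 0.2473
118 270 302 421.9 3.07 0.2486
119 270 302 422.6 4.97 0.2351
120 270 302 423.3 4.86 0.2378
121 270 301 424.1 6.67 0.2247
122 270 301 424.9 10.32 0.1957
123 270 302 425.6 10.02 0.1999
124 270 295 426.4 6.63 0.2305
125 270 285 427.1 3.54 0.2585
142 300 313 440.2 24.86 0.0881
173 315 320 465.1 34.72 -0.0007
174 315 320 465.9 34.72 -0.0
175 315 320 466.7 34.72 0.0007
176 316 320 467.5 35.12 -0.0047
177 316 320 468.4 35.12 -0.004
178 316 320 469.2 35.12 -0.0034
179 316 320 470.0 35.12 -0.0027
180 316 320 470.9 35.12 -0.002
181 316 320 471.7 35.11 -0.0012
182 316 320 472.5 35.11 -0.0005
183 316 321 473.4 35.52 -0.0064
184 316 321 474.2 35.52 -0.0057
185 316 321 475.1 35.52 -0.005
186 316 321 475.9 35.52 -0.0043
187 316 321 476.8 35.52 -0.0035
189 323 325 478.5 40.08 -0.0824
190 322 325 479.3 39.66 -0.0755
191 322 325 480.2 39.67 -0.0758
192 322 325 481.0 39.67 -0.0762
193 322 325 481.9 39.67 -0.0766
```

At rest the line is 0.072 rad (about 4 mm at the rim) short because of the elastic spring-back. There's time to regrip and take up that remainder.

Run:
```python
from h import *
c=[535.4,38.4]
p=pos(-.078,44,np.array(c)); ctrl.move_l(p+[0,0,70],vel=100); ctrl.move_l(p,vel=80); ctrl.hold(.2)
np.save("bias.npy",sensors.read_state()['force'])
ctrl.gripper_to(10,50); ctrl.hold(.1); print("grip",lineang())
k=Crank(-.078,c)
for th in (-.02,.04,.08,.105): 
    k.step(th,vel=20,g=0); print(th,lineang())
ctrl.hold(.1);k.step(th,g=0); print(lineang()); k.show()
```

```text
grip -0.0716
-0.02 -0.0359
0.04 0.0117
0.08 0.0487
0.105 0.0668
0.0677
35.27 -0.02 -0.03 0.51 -4.04 4.39
35.6 0.04 0.01 0.68 -5.85 6.27
35.9 0.08 0.05 0.19 -7.8 6.93
36.2 0.1 0.07 0.95 -7.19 6.91
36.6 0.1 0.07 1.49 -7.37 6.8
c [535.4  38.4] 49.12280738353729
```

Loaded angle is +0.067, so it should rest at about -0.02. Now I unload, release and check.

Run:
```python
from h import *
k=Crank(.105,[535.4,38.4])
for th in (.06,.02,-.0): k.step(th,vel=20,g=0); ctrl.hold(.05)
print(lineang()); k.show()
ctrl.gripper_to(30); ctrl.hold(.2); print("open",lineang())
p=sensors.read_state()['eef_pos']; ctrl.move_l(p+[0,0,70],vel=100); ctrl.hold(.2)
for l in redline(300,340,178,195)[::3]: print(*l)
ctrl.move_l(p+[-40,0,170],vel=150); ctrl.hold(.3); print(sensors.read_state()['t'])
```

```text
0.0066
36.9 0.06 0.04 0.25 -5.07 6.56
37.2 0.02 0.02 0.98 -3.77 6.16
37.5 -0.0 0.0 1.13 -3.14 4.34
c [535.4  38.4] 49.032549262046814
open -0.0301
178 317 322 467.9 35.2 -0.0054
181 317 322 470.4 35.19 -0.0035
184 317 322 473.0 35.19 -0.0014
187 318 322 475.5 35.6 -0.006
192 320 324 479.7 37.26 -0.0322
40.425
```

The line now rests within 0.03 rad of the pointer, on the raising side with no slack. The arm is clear.

```bash
python3 -c "
from plant import ctrl; print(ctrl.finish_job())"
```

```text
the job is handed in; nothing more can be done
None
```

The job is handed in at about 40 s: I drove the camera down about 3/8 turn past engagement (my best estimate is 0.03–0.1 rad short), then wound it back up, and the red line rests about 0.03 rad short of the pointer with the handle released. The first release sprang back 0.07 rad, so I regripped and wound about 0.07 rad past the line under load to take that up.

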